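Prop open the hood of a board tester

TASK

Open the yellow hood of the board tester by its black grip, swing the steel prop rod on the tester's right side all the way up to its stop, then lower the hood gently until the red socket on its edge sits down over the rod's ball tip, so that the rod holds the hood open. Never let the hood slam, leave the plates, block and tray around the tester where they are, and let go of everything at the end.

Things in the scene. Friction and masses are not known exactly. Their poses are not given: they have to be found in the camera images.
- tester: white box fixed to the table, 280 x 280 x 70 high (own x -150 to +130, y -140 to +140). Origin on the table; own +x away from the robot, +y left, z up. Ledge in front of the hood at height 70. Hood hinge: along y at x +110, height 100. Rod pivot: along y at x -66.8, y -163, height 35
- hood (a joint): angle of the yellow hood (plate 210 x 280 with 28 deep skirts, 0.4 to 0.7 kg), rad: 0 shut and level, grows as its front rises, stop at 1.1. Stiff hinge (1 N m friction): it stays at any angle; lift and press it down with up to 8 N at the grip. Propped: about 0.75. The rod tip passes under the socket's cheeks only above about 0.88 (raise to 0.95 to 1.05)
- hood_hinge (a point): middle of the hinge line, 110 behind the tester's origin, height 100; does not move
- hood_grip (a point): centre of the black barrel at the middle of the hood's front edge: 24 diameter, 24 long along the tester's y, on a 12 wide stem, 238 from the hinge line (height 100 + 238 sin(angle), own x 110 - 238 cos(angle)). Pinch its flat ends from above, fingers closing along the tester's y; it turns between the fingers as the hood swings
- socket (a point): seat for the rod's ball centre, in the red socket: a channel open downwards under a red bracket that sticks out 36 from the hood's right edge (own y -140 to -176), 150 from the hinge. Cheeks 23 apart, 14 deep; open at both y ends. Frame moves with the hood: x along the hood to the hinge, z the hood's upward normal
- rod (a joint): prop rod's angle, rad: grows as it swings up and away from the robot in the tester's x-z plane at y -163. 0: stowed, leaning to the robot, 0.50 above level; vertical at 1.07; stop at 1.431, leaning 0.36 past vertical to the hinge, tip on the socket's path. Stiff pivot (0.18 N m) leaves it at any angle; about 2.5 N at the red handle moves it
- rod_pivot (a point): centre of the rod's pivot on the tester's right side, height 35; does not move
- rod_knob (a point): middle of the red cross handle on the rod: cylinder 18 diameter, 40 long along the tester's y, sticking out to the right (own y -203 to -243, middle -223), 135 from the pivot. Push it up and away from the robot with shut fingers; keep the gripper's body right of the socket bracket or leaning back to the robot
- rod_tip (a point): centre of the steel ball (16 diameter) at the end of the rod (8 diameter), 170.9 from the pivot
- pin_plates: loose stack of four yellow and pale plates on brass posts, 120 x 90 x 54 high, beside the tester's left; origin: centre of its underside
- contact_block: loose blue block 26 x 50 x 22 high lying at the left of the tester's front ledge; origin: centre of its underside
- spacer_tray: loose open green tray 100 x 80 x 30 high on the table right of the tester; origin: centre of its underside

How it is judged (in metres and radians):
On the way, in this order (a step that is already met when the one before it is completed fails the run):
1. the hood is raised past its propped angle (above 0.85 rad) (value of joint hood above 0.85 rad), for 0.2 s.
2. the prop rod is swung up to its stop (within 0.05 rad) under the raised hood (value of joint rod above 1.38 rad and value of joint hood above 0.82 rad), for 0.2 s.
At the end, for the whole second after the job is handed in: The rod's ball is seated in the hood's socket (its centre within 7 mm along the hood and 4 mm in depth of the seat), the rod within 0.07 rad of its stop, the hood at rest with its weight on the rod (at least 0.3 N between them), and the robot has let go (x of rod_tip in the frame of socket between -0.007 and 0.007 m and z of rod_tip in the frame of socket between -0.004 and 0.004 m and value of joint rod above 1.36 rad and contact force between hood and rod above 0.3 N and velocity of joint hood between -0.05 and 0.05 rad/s); the robot touches nothing.
It fails at once if the hood slams (falls faster than 1 rad/s) (velocity of joint hood below -1 rad/s).
It fails at once if a bystander is shoved more than 3 cm (distance of any of pin_plates, contact_block, spacer_tray from where it was at the start of the episode above 0.03 m).
It also fails if it takes over 61 s, if anything falls off the work surface, if the arm or the gripper's body presses on something with over 40 N, if the wrist force passes 120 N, or if a joint passes its speed limit or range.

ROBOT

A 6-joint arm with a two-finger parallel gripper is mounted at the origin on the work surface. World frame = base frame: x ahead of the robot, y to its left, z up, the work surface at z = 0. Lengths are in mm, angles in rad, forces in N, time in s.
With the tool pointing down it reaches from about 350 to 875 mm from the base axis. Payload 4.2 kg.
Tool frame: the origin (TCP) lies between the finger pads; the fingertips stand 14 mm ahead of it and the grasp point (between the pads) lies 5 mm behind it; z points along the fingers, y is the line along which they close (so a half turn about z gives the same grasp; the last joint's range is limited). The gripper opens to 85 mm and grips with 20 to 120 N. Pads are 22 mm wide; open, the fingers measure 114 mm over their backs; the gripper's body (76 mm by 85 mm) begins 54 mm behind the grasp point. The pads swing forward as they close: fully open they stand 13 mm farther back than shut.
Start: joints at [1.531, 0.385, 0.008, 0, -1.194, -0.259], TCP at [183.951, 597.295, 245.312] pointing down, gripper open.
Joint ranges: [-3.14, 3.14], [-1.21, 2.06], [-1.07, 1.41], [-3.16, 2.05], [-2.99, -0.16], [-3.1, 3.1]. Speed limits (rad/s): [2.79, 2.79, 3.14, 3.14, 3.14, 3.14].

INTERFACE

Orientations are given as a unit quaternion [x, y, z, w].
In Python, from bench import * gives the robot as it stands.
- The arm moves only by the tool carry_out, never from a script. Its argument "motion" is a list of rows, each a list of 7 numbers: the turn, a rotation vector about the tool's x, y, z in rad, then the shift along the tool's x, y, z in mm, then the opening, from -1 (shut) to 1 (fully open), so that 0 is half open. A call has 1 to 5 rows; each row is the pose to reach, as a shift and turn from the pose commanded when the call began, along the tool's axes at that moment; what a row does not reach only later rows make up. A row lasts 1/8 s, in which the tool goes at most 62.5 mm and 10.7 degrees, less where a joint would pass 70% of its speed; a pose out of reach is approached as far as the arm can. A call with a gripper value outside its range is refused whole. The fingers move at their own pace and stop on an object; the grip force is fixed at half the most. Time passes only in rows, so rows that repeat a pose let the fingers close. It gives the time, the measured TCP pose, the force, the opening and the grip force at its end, in the units of the state.
- read_state(): the state, without advancing time (a new reading comes with each control period).
- get_image(name): name is "scene" or "side" or "wrist"; returns a dict with "color" (420x560x3 uint8, blue, green, red), "mtx" (3x3 intrinsics, pixels), "position" and "orientation" of the camera in the world. Camera axes: x right, y down, z forward; pixel columns grow to the right and rows downward; lengths in mm; the calibration is good to about 2 mm. A picture is of the moment at which its call begins. There is no depth.
- job_done(): hands the job in; it is judged then, once.
The state is a dict: "clock": time; "joints": joint angles; "joint_vel": joint speeds; "joint_efforts": joint torques, N m; "position": TCP position; "ee_rot": TCP orientation; "contact_force": force on the tool from outside, world axes, zero at the start; "wrist_torque": the same for the moment, N m; "gripper_width": finger opening in mm; "grasp_force": force on a finger pad.
Only numpy, scipy, OpenCV 4.12 (cv2) and the standard library are available. Lean on these libraries where they do the work, as an engineer would, in place of code of your own. Each camera call takes 0.05 s, during which the arm holds its last target. There are 200 camera calls.

## Working session

There is one attempt and no reset: what is moved stays moved. The work goes in short steps, Python scripts to look and compute and a tool call to move; the robot and the scene stay as the last step left them, time stands still between calls to the robot, and variables do not carry over. Pictures are saved under pics/ and viewed, at most 10 in all, crops included, and the job is handed in when it is done.

Besides the shell and the picture viewer there is one more tool, called after "Request:" as name(argument=value, ...) on one line, values as JSON. carry_out: Moves the arm, as the interface text tells. Its arguments: {"type":"object","properties":{"motion":{"type":"array"}},"required":["motion"]}

```bash
mkdir -p pics; python3 - <<'E'
from bench import *
import cv2,numpy as np,pickle
d={}
for n in ("scene","side"):
    i=get_image(n); d[n]=i; cv2.imwrite(f"pics/{n}0.png",i["color"]); print(n,np.array(i["mtx"]).tolist(),i["position"],i["orientation"])
pickle.dump(d,open("im0.pkl","wb"))
print(read_state())
E
```

```text
scene [[466.02722269240655, 0.0, 277.9573755000234], [0.0, 466.02722269240655, 207.9252344965066], [0.0, 0.0, 1.0]] [1314.14008283 -215.9329486   749.1279428 ] [ 0.74139039  0.52334594 -0.24648991 -0.34013532]
side [[431.3786456325852, 0.0, 279.83690057765995], [0.0, 431.3786456325852, 212.15841018656184], [0.0, 0.0, 1.0]] [183.15225645 489.09825165 662.69346319] [-0.31521981  0.86238317 -0.36769764  0.14741162]
{'clock': 0.1, 'joints': array([ 1.53055605e+00,  3.85502373e-01,  6.78123479e-03, -4.47171232e-04,
       -1.19400844e+00, -2.58567126e-01]), 'joint_vel': array([ 0.00075473, -0.00044562,  0.00405517,  0.00338929,  0.00111131,
       -0.00184752]), 'joint_efforts': array([-6.40205371e-05, -3.93323565e+01,  1.88929224e+01,  4.19793963e+00,
       -2.57944535e-03,  3.51825939e-06]), 'position': array([183.84134455, 596.8393094 , 244.32276647]), 'ee_rot': array([ 9.88847250e-01, -1.48929978e-01, -1.01274256e-04,  9.83511029e-04]), 'contact_force': array([ 0.13879918,  0.8217309 , -0.03532147]), 'wrist_torque': array([-0.03983473,  0.03745557, -0.04066053]), 'grasp_force': 0.0, 'gripper_width': 85.42477598855876}
```

View pics/scene0.png

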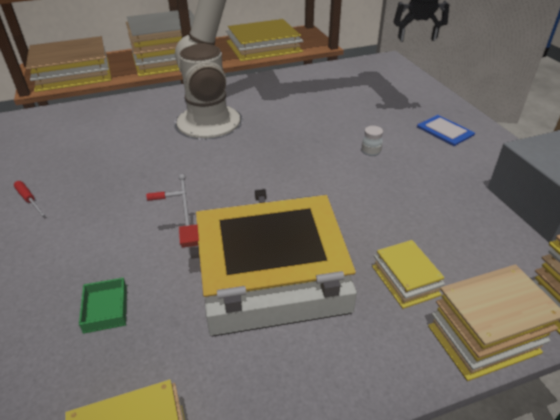

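View pics/side0.png

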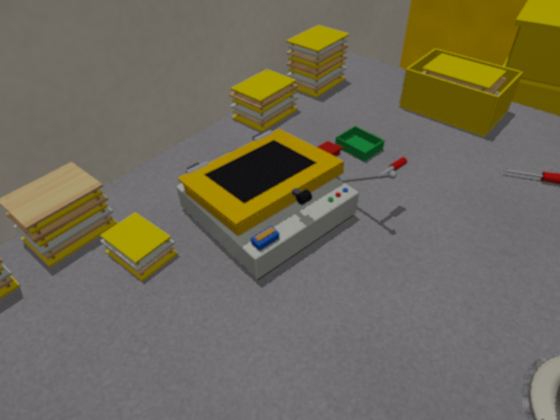

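The scene camera shows the tester from behind: grip near (261,195), rod ball (182,177), red handle (148–165,196). The side camera shows the ledge, grip (302,196), ball (392,174) and blue block (265,238). I'll enlarge both.

```bash
python3 - <<'E'
import cv2,pickle
d=pickle.load(open("im0.pkl","rb"))
cv2.imwrite("pics/sc1.png",cv2.resize(d["scene"]["color"][165:335,140:370],None,fx=3.4,fy=3.4,interpolation=cv2.INTER_CUBIC))
cv2.imwrite("pics/si1.png",cv2.resize(d["side"]["color"][120:280,170:420],None,fx=3.2,fy=3.2,interpolation=cv2.INTER_CUBIC))
E
```

```text
(no output)
```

View pics/sc1.png

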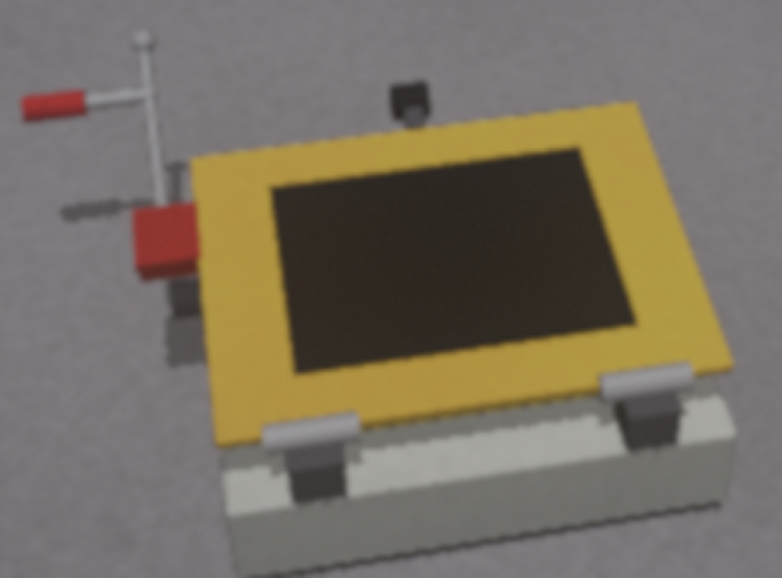

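View pics/si1.png

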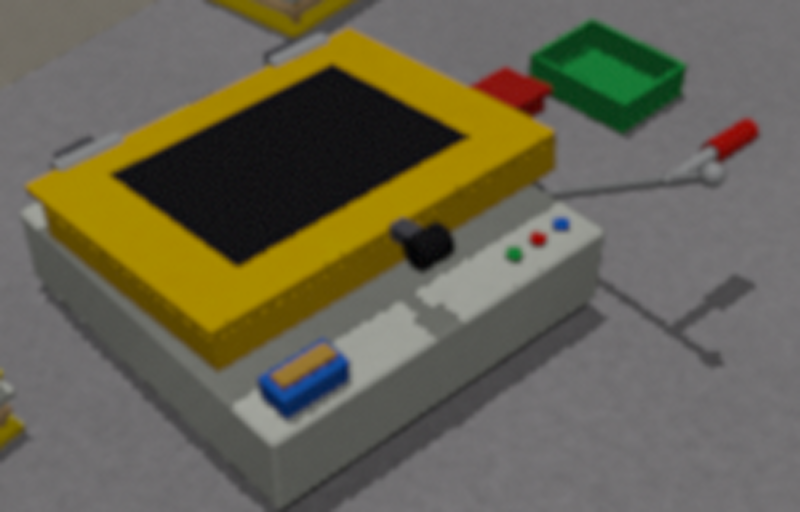

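The crops resolve the ball, handle, grip and box corners well enough for a fit. I'll fit the tester's x, y and yaw from both views.

```bash
cat > h.py <<'E'
import numpy as np,pickle,cv2
from scipy.optimize import least_squares
from scipy.spatial.transform import Rotation as R
c5,s5=np.cos(.5),np.sin(.5)
def own2w(p,t):
    a=t[2]; p=np.asarray(p,float); return np.array([t[0]+p[0]*np.cos(a)-p[1]*np.sin(a),t[1]+p[0]*np.sin(a)+p[1]*np.cos(a),p[2]])
def proj(P,cam):
    q=R.from_quat(cam["orientation"]).inv().apply(P-np.array(cam["position"])); u=np.array(cam["mtx"])@q; return u[:2]/u[2]
def knob(r): e=.5+r; return np.array([-66.8-135*np.cos(e),-223,35+135*np.sin(e)])
def tip(r): e=.5+r; return np.array([-66.8-170.9*np.cos(e),-163,35+170.9*np.sin(e)])
def grip(h): return np.array([110-238*np.cos(h),0,100+238*np.sin(h)])
E
python3 - <<'E'
from h import *
d=pickle.load(open("im0.pkl","rb"))
rod=tip(0);kn=knob(0)
S=[(rod,143,40),(kn,54,105),((-128,0,100),410,101),((130,-140,0),240,576),((130,140,0),718,503),((130,140,70),735,432),((130,-140,70),228,512)]
T=[(rod,712,172),(kn,731,139),((-128,0,100),428,246),((-150,140,70),272,443),((-150,140,0),278,505),((-150,-140,70),602,233),((-150,-140,0),598,300),((130,140,70),25,212)]
ob=[("scene",p,np.array([(u+.5)/3.4-.5+140,(v+.5)/3.4-.5+165])) for p,u,v in S]+[("side",p,np.array([(u+.5)/3.2-.5+170,(v+.5)/3.2-.5+120])) for p,u,v in T]
f=lambda t:np.concatenate([proj(own2w(p,t),d[n])-z for n,p,z in ob])
r=least_squares(f,[650,0,0],loss="soft_l1")
print(r.x,f(r.x).reshape(-1,2).round(1).tolist())
t=r.x;np.save("t.npy",t)
for n,p in [("grip0",grip(0)),("grip1",grip(1)),("knob0",knob(0)),("knobend",knob(1.431))]: print(n,own2w(p,t).round(1))
print(R.from_quat([9.88847250e-01,-1.48929978e-01,-1e-4,9.8e-4]).as_matrix().round(3))
# tray, block by ray at z
def ray(n,u,v,z):
    c=d[n];q=R.from_quat(c["orientation"]).apply(np.linalg.inv(c["mtx"])@[u,v,1]);o=np.array(c["position"]);return o+q*(z-o[2])/q[2]
print("tray",ray("scene",104,304,5),"block",ray("side",265,238,92))
E
```

```text
[ 6.85432492e+02 -1.82349503e+01 -1.46612852e-01] [[0.3, 4.7], [0.7, 3.5], [-0.3, 7.9], [-0.3, 5.4], [2.9, 2.6], [1.5, 0.3], [-0.9, 1.3], [3.5, 10.1], [2.2, 7.4], [0.5, 8.5], [0.6, 0.7], [1.0, 5.2], [1.8, -1.9], [-0.3, 1.2], [-2.8, -0.8]]
grip0 [5.588e+02 5.000e-01 1.000e+02]
grip1 [667.  -15.5 300.3]
knob0 [ 469.6 -211.8   99.7]
knobend [ 633.8 -236.   161.3]
[[ 0.956 -0.295 -0.   ]
 [-0.295 -0.956 -0.002]
 [ 0.     0.002 -1.   ]]
tray [ 645.46068947 -356.664903      5.        ] block [563.69475893 107.7902303   92.        ]
```

```bash
python3 - <<'E'
from h import *
d=pickle.load(open("im0.pkl","rb"))
S=[("tip",143,40),("kn",54,105),("gr",410,101),((130,140,0),718,503),((130,140,70),735,432),((130,-140,70),228,512)]
T=[("tip",712,172),("kn",731,139),("gr",428,246),((-150,140,70),272,443),((-150,140,0),278,505),((-150,-140,70),602,233),((-150,-140,0),598,300),((130,140,70),25,212)]
ob=[("scene",p,np.array([(u+.5)/3.4-.5+140,(v+.5)/3.4-.5+165])) for p,u,v in S]+[("side",p,np.array([(u+.5)/3.2-.5+170,(v+.5)/3.2-.5+120])) for p,u,v in T]
def pt(p,t): return {"tip":tip(t[3]),"kn":knob(t[3]),"gr":grip(t[4])}[p] if isinstance(p,str) else p
f=lambda t:np.concatenate([proj(own2w(pt(p,t),t),d[n])-z for n,p,z in ob])
r=least_squares(f,[650,0,0,0,0],loss="soft_l1",x_scale=[10,10,.1,.1,.1])
print(r.x,f(r.x).reshape(-1,2).round(1).tolist())
g=lambda t:f(t)+np.concatenate([proj(own2w(pt(p,t),t)+[0,0,t[5]],d[n])-proj(own2w(pt(p,t),t),d[n]) for n,p,z in ob])
r=least_squares(g,[650,0,0,0,0,0],loss="soft_l1",x_scale=[10,10,.1,.1,.1,10])
print(r.x,g(r.x).reshape(-1,2).round(1).tolist())
# triangulate individually
def tri(a,b):
    P=[];
    for n,z in (("scene",a),("side",b)):
        c=d[n];Ri=R.from_quat(c["orientation"]).inv().as_matrix();P.append(np.array(c["mtx"])@np.c_[Ri,-Ri@np.array(c["position"])]);
    X=cv2.triangulatePoints(P[0],P[1],a,b)[:,0];return X[:3]/X[3]
o={(n,str(p)):z for n,p,z in ob}
for k in ("tip","kn","gr",str((130,140,70))): 
    X=tri(o[("scene",k)],o[("side",k)]);print(k,X.round(1),[ (proj(X,d[n])-o[(n,k)]).round(1) for n in d])
E
```

```text
[ 6.84464205e+02 -1.81297936e+01 -1.54625451e-01  1.40499897e-01
  9.34897272e-02] [[-0.1, 0.2], [-0.0, -0.1], [-0.2, -0.1], [2.4, 2.8], [1.0, 0.5], [-1.6, 0.4], [0.2, -0.1], [0.1, -0.0], [0.3, 0.1], [0.1, 0.9], [0.5, 5.5], [2.1, -1.2], [0.1, 2.0], [-2.3, -1.0]]
[ 6.84910573e+02 -1.79994687e+01 -1.53160110e-01  1.30282829e-01
  8.74699391e-02  1.40639462e+00] [[-0.1, 0.1], [-0.1, -0.2], [-0.2, -0.0], [2.7, 2.4], [1.3, 0.1], [-1.5, 0.2], [0.4, -0.0], [0.2, -0.2], [0.2, -0.0], [-0.0, 0.3], [0.4, 4.9], [2.0, -1.8], [-0.1, 1.4], [-2.7, -1.5]]
tip [ 458.  -147.4  137.3] [array([0.1, 0.1]), array([ 0.1, -0.1])]
kn [ 477.4 -211.5  115.5] [array([0., 0.]), array([ 0., -0.])]
gr [559.6   1.8 122.3] [array([-0., -0.]), array([-0.,  0.])]
(130, 140, 70) [830.8  98.9  67.9] [array([-0.6, -0.1]), array([-0.6,  0.1])]
```

Triangulation fits to a fraction of a pixel once the joints are free: the hood starts at about 0.09, the rod at about 0.14, the tester's yaw is about −0.155, and the grip is at (559.6, 1.8, 122). Next is a helper that turns world waypoints into rows.

```bash
cat >> h.py <<'E'
T=np.array([684.5,-18.1,-.154])
from bench import *
def RT(tilt=0): # tool down, y along -tester y; tilt>0 leans gripper body back toward robot
    a=T[2]; M=np.array([[np.cos(a),np.sin(a),0],[np.sin(a),-np.cos(a),0],[0,0,-1.]]); return R.from_matrix(M)*R.from_rotvec([0,tilt,0])
def load():
    try: p=np.load("cmd.npy"); return p[:3],R.from_quat(p[3:])
    except FileNotFoundError: return np.array([183.951,597.295,245.312]),R.from_euler("z",0)*R.from_matrix([[.9556,-.2946,0],[-.2946,-.9556,0],[0,0,-1]])
def show(wps): # world pos, rotation, opening
    p0,r0=load()
    for p,r,o in wps: print(np.r_[(r0.inv()*r).as_rotvec().round(3),r0.inv().apply(np.asarray(p)-p0).round(1),o].tolist())
def sent(row): # update the commanded pose after a move
    p0,r0=load(); p=p0+r0.apply(row[3:6]); r=r0*R.from_rotvec(row[:3]); np.save("cmd.npy",np.r_[p,r.as_quat()])
    s=read_state(); print("t %.2f"%s["clock"],"cmd",p.round(1),"meas",s["position"].round(1),"roterr",(r.inv()*R.from_quat(s["ee_rot"])).as_rotvec().round(3),"F",s["contact_force"].round(1),"w %.1f g %.1f"%(s["gripper_width"],s["grasp_force"]),"j",s["joints"].round(2))
E
python3 - <<'E'
from h import *
p0,r0=load(); g=np.array([559.6,1.8,200])
from scipy.spatial.transform import Slerp
sl=Slerp([0,1],R.concatenate([r0,RT()]))
show([(p0+(g-p0)*k/13,sl(min(1,k/5)),1) for k in range(1,14)])
E
```

```text
[0.0, 0.0, -0.029, 41.1, 35.3, 3.5, 1.0]
[0.0, 0.0, -0.058, 82.2, 70.5, 7.0, 1.0]
[0.0, 0.0, -0.087, 123.3, 105.8, 10.5, 1.0]
[0.0, 0.0, -0.116, 164.4, 141.0, 13.9, 1.0]
[0.0, 0.0, -0.145, 205.5, 176.3, 17.4, 1.0]
[0.0, 0.0, -0.145, 246.7, 211.6, 20.9, 1.0]
[0.0, 0.0, -0.145, 287.8, 246.8, 24.4, 1.0]
[0.0, 0.0, -0.145, 328.9, 282.1, 27.9, 1.0]
[0.0, 0.0, -0.145, 370.0, 317.4, 31.4, 1.0]
[0.0, 0.0, -0.145, 411.1, 352.6, 34.9, 1.0]
[0.0, 0.0, -0.145, 452.2, 387.9, 38.3, 1.0]
[0.0, 0.0, -0.145, 493.3, 423.1, 41.8, 1.0]
[0.0, 0.0, -0.145, 534.4, 458.4, 45.3, 1.0]
```

Request:
carry_out(motion=[[0,0,-0.03,41,35,3,1],[0,0,-0.06,82,70,6,1],[0,0,-0.09,123,105,9,1],[0,0,-0.12,164,140,12,1],[0,0,-0.145,205,176,15,1]])

```text
clock: 0.72
position: [328.6, 367.0, 230.0]
ee_rot: [0.997, -0.076, -0.0, 0.0]
contact_force: [0.7, 0.1, -0.2]
gripper_width: 85.2
grasp_force: 0.0
```

```bash
python3 - <<'E'
from h import *
sent([0,0,-0.145,205,176,15])
p0,r0=load(); g=np.array([559.6,1.8,190])
show([(p0+(g-p0)*k/8,RT(),1) for k in range(1,9)]+[([559.6,1.8,114],RT(),1)])
E
```

```text
t 0.72 cmd [328.  368.7 230.3] meas [328.6 367.  230. ] roterr [-0.    -0.    -0.002] F [ 0.7  0.1 -0.2] w 85.2 g 0.0 j [ 1.17  0.17 -0.33 -0.   -1.07  0.25]
[0.0, 0.0, -0.0, 35.6, 40.9, 5.0, 1.0]
[0.0, 0.0, -0.0, 71.3, 81.8, 10.1, 1.0]
[0.0, 0.0, -0.0, 106.9, 122.6, 15.1, 1.0]
[0.0, 0.0, -0.0, 142.6, 163.5, 20.2, 1.0]
[0.0, 0.0, -0.0, 178.2, 204.4, 25.2, 1.0]
[0.0, 0.0, -0.0, 213.9, 245.3, 30.2, 1.0]
[0.0, 0.0, -0.0, 249.5, 286.2, 35.3, 1.0]
[0.0, 0.0, -0.0, 285.2, 327.0, 40.3, 1.0]
[0.0, 0.0, -0.0, 285.2, 327.0, 116.3, 1.0]
```

Request:
carry_out(motion=[[0,0,0,40,46,5,1],[0,0,0,80,92,10,1],[0,0,0,120,138,15,1],[0,0,0,160,184,20,1],[0,0,0,200,230,25,1]])

```text
clock: 1.35
position: [491.1, 109.0, 205.1]
ee_rot: [0.997, -0.077, -0.0, -0.0]
contact_force: [0.1, -0.3, 0.3]
gripper_width: 85.6
grasp_force: 0.0
```

Request:
carry_out(motion=[[0,0,0,40,46,5,1],[0,0,0,85,97,15,1],[0,0,0,85,97,15,1]])

```text
clock: 1.72
position: [560.2, -1.4, 188.5]
ee_rot: [0.997, -0.08, -0.001, 0.001]
contact_force: [-1.0, 0.4, -0.3]
gripper_width: 85.5
grasp_force: 0.0
```

```bash
python3 - <<'E'
from h import *
sent([0,0,0,285,327,40])
i=get_image("wrist");cv2.imwrite("pics/w1.png",i["color"])
print([proj(own2w(grip(h),T),i).round(1).tolist() for h in (.09,)],proj(np.array([559.6,1.8,122.3]),i))
p0,r0=load();show([([559.6,1.8,114],RT(),1)])
E
```

```text
t 1.73 cmd [559.5   1.9 190.3] meas [560.2  -1.4 188.5] roterr [-0.001 -0.003  0.005] F [-1.   0.4 -0.3] w 85.5 g 0.0 j [ 0.29  0.32 -0.23 -0.   -1.01  1.12]
[[274.4, 242.2]] [273.50798346 241.88372087]
[0.0, 0.0, -0.0, 0.2, 0.0, 76.3, 1.0]
```

View pics/w1.png

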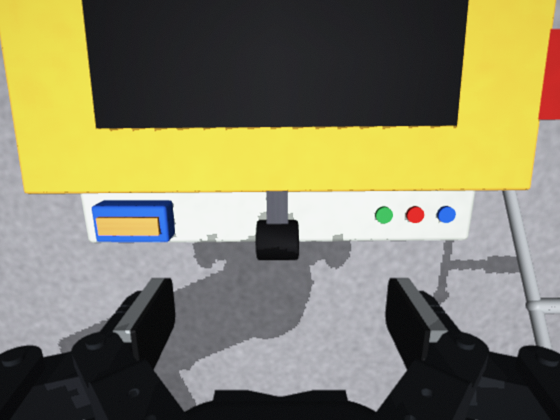

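The wrist view shows the barrel at (277,240), against a prediction of (274,242). It's aligned and centred between the fingers, so I'll descend and pinch.

Request:
carry_out(motion=[[0,0,0,0,0,40,1],[0,0,0,0,0,76,1],[0,0,0,0,0,76,-0.2],[0,0,0,0,0,76,-0.6],[0,0,0,0,0,76,-0.8]])

```text
clock: 2.4
position: [560.7, 2.6, 116.3]
ee_rot: [0.997, -0.076, 0.002, -0.001]
contact_force: [0.3, -0.0, -0.4]
gripper_width: 32.2
grasp_force: 0.0
```

Request:
carry_out(motion=[[0,0,0,0,0,0,-1],[0,0,0,0,0,0,-1],[0,0,0,0,0,0,-1]])

```text
clock: 2.78
position: [560.1, 0.3, 116.0]
ee_rot: [0.997, -0.076, 0.001, 0.001]
contact_force: [0.9, -6.5, 1.2]
gripper_width: 23.0
grasp_force: 61.6
```

```bash
python3 - <<'E'
from h import *
sent([0,0,0,0,0,76])
p0,r0=load(); g=lambda h:own2w(grip(h),T)
show([(p0+g(h)-g(.092),RT(),-1) for h in np.linspace(.092,1.02,11)[1:]])
E
```

```text
t 2.77 cmd [559.5   1.9 114.3] meas [5.601e+02 3.000e-01 1.160e+02] roterr [-0.002  0.002 -0.001] F [ 0.9 -6.5  1.2] w 23.0 g 61.6 j [ 0.29  0.4  -0.33  0.   -0.84  1.12]
[0.0, 0.0, -0.0, 3.0, -0.0, -21.9, -1.0]
[0.0, 0.0, -0.0, 8.1, -0.0, -43.4, -1.0]
[0.0, 0.0, -0.0, 15.1, -0.0, -64.3, -1.0]
[0.0, 0.0, -0.0, 24.1, -0.0, -84.5, -1.0]
[0.0, 0.0, -0.0, 34.8, -0.0, -103.7, -1.0]
[0.0, 0.0, -0.0, 47.4, -0.0, -121.9, -1.0]
[0.0, 0.0, -0.0, 61.5, -0.0, -138.9, -1.0]
[0.0, 0.0, -0.0, 77.1, -0.0, -154.5, -1.0]
[0.0, 0.0, -0.0, 94.2, -0.0, -168.5, -1.0]
[0.0, 0.0, -0.0, 112.4, -0.0, -180.9, -1.0]
```

Gripped at 23 mm width and 62 N. Lifting along the arc.

Request:
carry_out(motion=[[0,0,0,3,0,-22,-1],[0,0,0,8,0,-43.5,-1],[0,0,0,15,0,-64.5,-1],[0,0,0,24,0,-84.5,-1],[0,0,0,35,0,-103.5,-1]])

```text
clock: 3.4
position: [590.5, -4.5, 215.2]
ee_rot: [0.997, -0.078, -0.005, 0.001]
contact_force: [-1.4, -3.6, -12.0]
gripper_width: 23.2
grasp_force: 59.3
```

Request:
carry_out(motion=[[0,0,0,12.5,0,-18.5,-1],[0,0,0,26.5,0,-35.5,-1],[0,0,0,42,0,-51,-1],[0,0,0,59,0,-65,-1],[0,0,0,77,0,-77.5,-1]])

```text
clock: 4.03
position: [665.6, -16.0, 293.2]
ee_rot: [0.997, -0.077, -0.007, 0.001]
contact_force: [-6.1, -1.9, -5.9]
gripper_width: 22.7
grasp_force: 59.0
```

Request:
carry_out(motion=[[0,0,0,0,0,0,-1],[0,0,0,0,0,0,-1]])

```text
clock: 4.28
position: [668.4, -16.4, 294.9]
ee_rot: [0.997, -0.077, -0.002, 0.001]
contact_force: [-2.7, -4.8, -2.6]
gripper_width: 22.8
grasp_force: 60.4
```

```bash
python3 - <<'E'
from h import *
sent([0,0,0,112,0,-181])
i=get_image("side");cv2.imwrite("pics/s2.png",i["color"])
E
```

```text
t 4.28 cmd [670.1 -15.3 295.3] meas [668.4 -16.4 294.9] roterr [-0.002 -0.004  0.   ] F [-2.7 -4.8 -2.6] w 22.8 g 60.4 j [ 0.22  0.44  0.21  0.   -1.35  1.2 ]
```

View pics/s2.png

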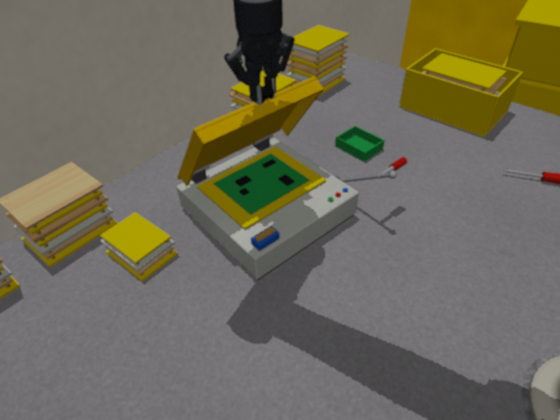

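The hood is at about 1.02 with the gripper on the barrel. Next I release, retreat and go round to the robot side of the rod handle.

```bash
cat >> h.py <<'E'
def kp(r,d,tilt=.3,dy=-12): 
    k=knob(r)+[0,dy,0]; n=np.array([np.cos(tilt),0,np.sin(tilt)]); return own2w(k-d*n,T)
E
python3 - <<'E'
from h import *
p0,r0=load(); up=p0+[0,0,60]
show([(p0,RT(),.2),(p0,RT(),1),(p0,RT(),1),(p0+[0,0,30],RT(),1),(up,RT(),1)]);print()
np.save("cmd.npy",np.r_[up,RT().as_quat()])
e=kp(.138,45)+[0,0,40]
w=[up+(e-up)*k/7 for k in range(1,8)]
show([(p,RT(min(.3,.06*(k))),max(-1,1-.5*k)) for k,p in enumerate(w,0)]+[(e,RT(.3),-1),(kp(.138,40),RT(.3),-1)])
print(e)
E
```

```text
[0.0, 0.0, -0.0, 0.0, 0.0, 0.0, 0.2]
[0.0, 0.0, -0.0, 0.0, 0.0, 0.0, 1.0]
[0.0, 0.0, -0.0, 0.0, 0.0, 0.0, 1.0]
[0.0, 0.0, -0.0, 0.0, 0.0, -30.0, 1.0]
[0.0, 0.0, -0.0, 0.0, 0.0, -60.0, 1.0]

[0.0, 0.0, 0.0, -29.1, 33.6, 30.5, 1.0]
[0.0, 0.06, 0.0, -58.2, 67.3, 60.9, 0.5]
[0.0, 0.12, 0.0, -87.3, 100.9, 91.4, 0.0]
[0.0, 0.18, 0.0, -116.3, 134.6, 121.8, -0.5]
[-0.0, 0.24, 0.0, -145.4, 168.2, 152.3, -1.0]
[0.0, 0.3, 0.0, -174.5, 201.9, 182.7, -1.0]
[0.0, 0.3, 0.0, -203.6, 235.5, 213.2, -1.0]
[0.0, 0.3, 0.0, -203.6, 235.5, 213.2, -1.0]
[0.0, 0.3, 0.0, -198.8, 235.5, 251.7, -1.0]
[ 432.80149161 -216.84350625  142.10624833]
```

Request:
carry_out(motion=[[0,0,0,0,0,0,0.2],[0,0,0,0,0,0,1],[0,0,0,0,0,0,1],[0,0,0,0,0,-30,1],[0,0,0,0,0,-60,1]])

```text
clock: 4.95
position: [670.5, -14.9, 356.2]
ee_rot: [0.997, -0.077, 0.0, -0.0]
contact_force: [0.2, 0.2, 0.8]
gripper_width: 85.2
grasp_force: 0.0
```

Request:
carry_out(motion=[[0,0,0,-35,25,20,1],[0,0,0,-70,60,50,0.5],[0,0,0,-100,100,80,0],[0,0,0,-130,140,110,-0.5],[0,0,0,-160,180,140,-1]])

```text
clock: 5.58
position: [483.8, -169.3, 215.2]
ee_rot: [0.997, -0.076, 0.001, 0.0]
contact_force: [1.4, -0.0, -0.8]
gripper_width: 12.2
grasp_force: 0.0
```

Request:
carry_out(motion=[[0,0.15,0,-20,28,37,-1],[0,0.3,0,-44,55.5,73,-1],[0,0.3,0,-44,55.5,73,-1],[0,0.3,0,-39,55.5,112,-1],[0,0.3,0,-39,55.5,112,-1]])

```text
clock: 6.2
position: [436.4, -217.3, 101.7]
ee_rot: [0.986, -0.076, 0.147, 0.011]
contact_force: [0.0, 0.2, 0.1]
gripper_width: -0.0
grasp_force: 0.0
```

```bash
python3 - <<'E'
from h import *
print(load()[0])
sent([0,0.3,0,-199,235.5,252])
i=get_image("scene");cv2.imwrite("pics/s3.png",cv2.resize(i["color"][100:340,100:380],None,fx=2.5,fy=2.5))
show([(kp(r,d),RT(.3),-1) for r,d in [(.138,20)]+[(r,20) for r in np.linspace(.138,1.45,15)[1:]]])
E
```

```text
[670.12821266 -15.32954402 355.312     ]
t 6.20 cmd [ 437.4 -217.5  103.3] meas [ 436.4 -217.3  101.7] roterr [ 0.    -0.005  0.   ] F [0.  0.2 0.1] w -0.0 g 0.0 j [-0.12  0.22 -0.72  0.03 -0.33  1.51]
[0.0, 0.0, 0.0, 20.2, 0.0, -0.2, -1.0]
[0.0, 0.0, 0.0, 30.8, 0.0, -7.2, -1.0]
[0.0, 0.0, 0.0, 41.9, 0.0, -13.2, -1.0]
[0.0, 0.0, 0.0, 53.6, 0.0, -18.1, -1.0]
[0.0, 0.0, 0.0, 65.6, 0.0, -21.9, -1.0]
[0.0, 0.0, 0.0, 78.0, 0.0, -24.5, -1.0]
[0.0, 0.0, 0.0, 90.6, 0.0, -26.0, -1.0]
[0.0, 0.0, 0.0, 103.2, 0.0, -26.3, -1.0]
[0.0, 0.0, 0.0, 115.8, 0.0, -25.4, -1.0]
[0.0, 0.0, 0.0, 128.3, 0.0, -23.4, -1.0]
[0.0, 0.0, 0.0, 140.5, 0.0, -20.1, -1.0]
[0.0, 0.0, 0.0, 152.4, 0.0, -15.8, -1.0]
[0.0, 0.0, 0.0, 163.8, 0.0, -10.4, -1.0]
[0.0, 0.0, 0.0, 174.7, 0.0, -3.9, -1.0]
[0.0, 0.0, 0.0, 184.9, 0.0, 3.6, -1.0]
```

View pics/s3.png

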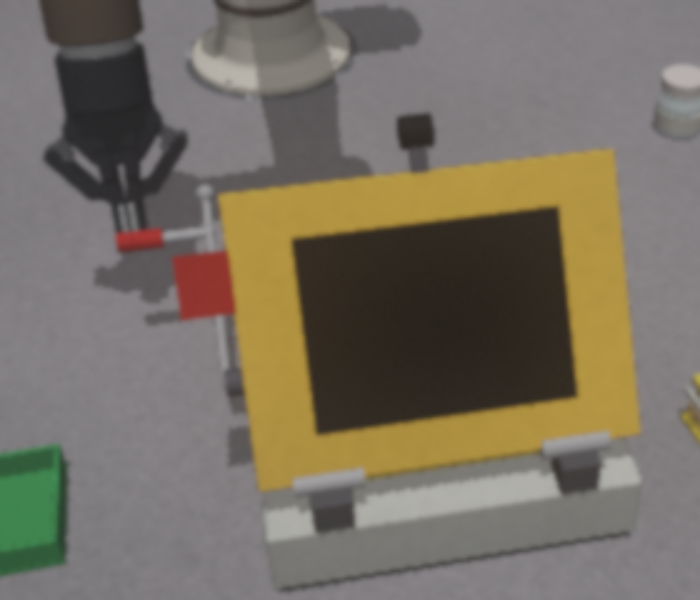

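The fingers (120–145, 230) stand on the robot side of the red handle (117–162, 240), and the hood has stayed open. Pushing along the arc.

Request:
carry_out(motion=[[0,0,0,20,0,0,-1],[0,0,0,31,0,-7,-1],[0,0,0,42,0,-13,-1],[0,0,0,53.5,0,-18,-1],[0,0,0,65.5,0,-22,-1]])

```text
clock: 6.88
position: [493.5, -226.1, 144.9]
ee_rot: [0.986, -0.076, 0.15, 0.012]
contact_force: [-2.9, -0.7, 0.4]
gripper_width: -0.3
grasp_force: 1.4
```

Request:
carry_out(motion=[[0,0,0,12.5,0,-2.5,-1],[0,0,0,25,0,-4,-1],[0,0,0,37.5,0,-4,-1],[0,0,0,50,0,-3.5,-1],[0,0,0,63,0,-1.5,-1]])

```text
clock: 7.5
position: [553.1, -235.3, 163.9]
ee_rot: [0.986, -0.076, 0.149, 0.012]
contact_force: [-0.6, 0.3, -0.0]
gripper_width: -0.1
grasp_force: 0.7
```

Request:
carry_out(motion=[[0,0,0,12,0,3.5,-1],[0,0,0,24,0,7.5,-1],[0,0,0,35,0,13,-1],[0,0,0,44,0,18.5,-1],[0,0,0,44,0,18.5,-1]])

```text
clock: 8.12
position: [599.8, -242.6, 158.6]
ee_rot: [0.986, -0.076, 0.149, 0.012]
contact_force: [-0.8, -0.8, -0.4]
gripper_width: 0.3
grasp_force: 0.0
```

```bash
python3 - <<'E'
from h import *
sent([0,0,0,172.5,0,-5])
i=get_image("scene");cv2.imwrite("pics/s4.png",cv2.resize(i["color"][140:320,100:320],None,fx=3.3,fy=3.3,interpolation=cv2.INTER_CUBIC))
for r in (1.3,1.38,1.431): print(r,[((proj(own2w(f(r),T),i)-[100,140])*3.3).round().tolist() for f in (tip,knob)])
E
```

```text
t 8.12 cmd [ 598.7 -242.6  159.1] meas [ 599.8 -242.6  158.6] roterr [ 0.  0. -0.] F [-0.8 -0.8 -0.4] w 0.3 g 0.0 j [-0.13  0.38 -0.28  0.01 -0.61  1.54]
1.3 [[261.0, 212.0], [163.0, 263.0]]
1.38 [[263.0, 232.0], [164.0, 279.0]]
1.431 [[264.0, 246.0], [164.0, 290.0]]
```

View pics/s4.png

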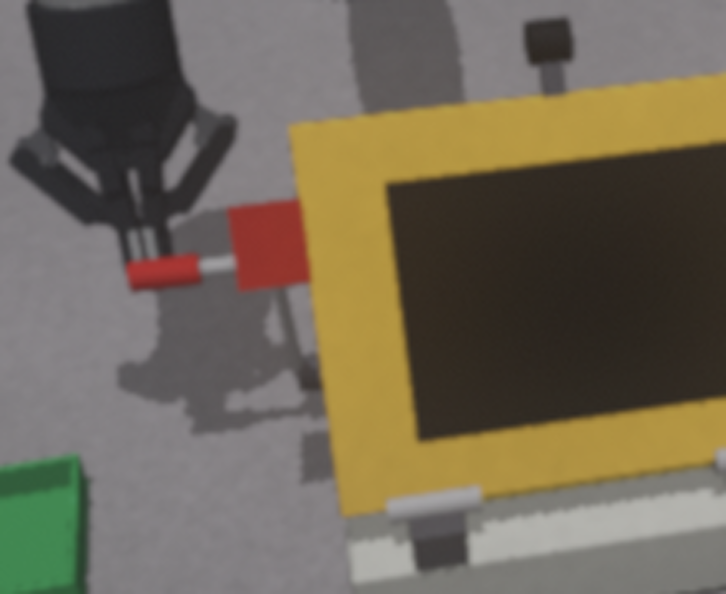

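The handle middle is at (163,272), which puts the rod at about 1.35 with the ball under the red bracket. It needs about 12 mm more to reach the stop.

Request:
carry_out(motion=[[0,0,0,5,0,3.5,-1],[0,0,0,9.5,0,7,-1],[0,0,0,12,0,8.5,-1],[0,0,0,12,0,8.5,-1]])

```text
clock: 8.68
position: [612.7, -244.6, 154.1]
ee_rot: [0.986, -0.076, 0.149, 0.011]
contact_force: [-1.1, 0.6, -0.4]
gripper_width: -0.1
grasp_force: 0.4
```

Request:
carry_out(motion=[[0,0,0,2,0,1,-1],[0,0,0,4,0,2,-1],[0,0,0,4,0,2,-1],[0,0,0,4,0,2,-1]])

```text
clock: 9.18
position: [613.4, -244.9, 152.2]
ee_rot: [0.986, -0.077, 0.145, 0.011]
contact_force: [-9.3, 2.3, 1.9]
gripper_width: 0.1
grasp_force: 3.8
```

```bash
python3 - <<'E'
from h import *
sent([0,0,0,16,0,10.5])
i=get_image("scene");a=cv2.inRange(cv2.cvtColor(i["color"],cv2.COLOR_BGR2HSV),(0,120,60),(8,255,255))|cv2.inRange(cv2.cvtColor(i["color"],cv2.COLOR_BGR2HSV),(172,120,60),(180,255,255))
n,l,s,c=cv2.connectedComponentsWithStats(a);print([(s[k].tolist(),c[k].round(1).tolist()) for k in range(1,n) if s[k][4]>40])
for r in (1.34,1.38,1.41,1.431): print(r,proj(own2w(knob(r),T),i).round(1))
E
```

```text
t 9.18 cmd [ 616.9 -245.4  153.8] meas [ 613.4 -244.9  152.2] roterr [ 0.    -0.009  0.001] F [-9.3  2.3  1.9] w 0.1 g 3.8 j [-0.13  0.41 -0.25  0.01 -0.62  1.54]
[([14, 181, 19, 20, 179], [22.5, 190.0]), ([170, 201, 24, 27, 532], [181.1, 213.9]), ([139, 223, 22, 10, 187], [149.5, 227.6])]
1.34 [149.6 222.2]
1.38 [149.7 224.6]
1.41 [149.8 226.5]
1.431 [149.8 227.8]
```

The contact force rose to 9 N and the handle is at the 1.431 position, so the rod is on its stop. Retreating and returning to the barrel.

```bash
python3 - <<'E'
from h import *
p0,r0=load(); x=r0.apply([1,0,0]); g=np.array([670.1,-15.3,355.3])
a=p0-25*x; b=own2w([-120,-230,200],T); c=own2w([-110,-170,270],T)
show([(a,r0,-1),(p0+(b-p0)*.7,RT(.2),-1),(b,RT(.1),-1),(b+(c-b)*.5,RT(0),-1),(c,RT(0),-1)])
np.save("cmd2.npy",np.r_[c,RT(0).as_quat()])
np.save("cmd_b.npy",np.load("cmd.npy"));np.save("cmd.npy",np.load("cmd2.npy"))
show([(c+(g-c)*k/4,RT(),min(1,-1+k)) for k in range(1,5)]+[(g-[0,0,60],RT(),1)])
np.save("cmd.npy",np.load("cmd_b.npy"))
E
```

```text
[0.0, 0.0, 0.0, -25.0, 0.0, 0.0, -1.0]
[0.0, -0.1, -0.0, -49.3, -3.5, -49.1, -1.0]
[0.0, -0.2, -0.0, -70.5, -5.0, -70.2, -1.0]
[0.0, -0.3, 0.0, -55.4, -35.0, -102.2, -1.0]
[0.0, -0.3, 0.0, -40.2, -65.0, -134.1, -1.0]
[0.0, 0.0, 0.0, 23.8, -42.6, -21.3, 0.0]
[0.0, 0.0, 0.0, 47.7, -85.3, -42.6, 1.0]
[0.0, 0.0, 0.0, 71.5, -127.9, -64.0, 1.0]
[0.0, 0.0, 0.0, 95.3, -170.6, -85.3, 1.0]
[0.0, 0.0, 0.0, 95.3, -170.6, -25.3, 1.0]
```

Request:
carry_out(motion=[[0,0,0,-25,0,0,-1],[0,-0.1,0,-49,-3,-45,-1],[0,-0.2,0,-70,-5,-70,-1],[0,-0.3,0,-55,-35,-102,-1],[0,-0.3,0,-40,-65,-134,-1]])

```text
clock: 9.85
position: [551.8, -168.7, 271.3]
ee_rot: [0.997, -0.077, 0.001, 0.0]
contact_force: [1.2, -0.5, -0.4]
gripper_width: 0.4
grasp_force: 0.0
```

Request:
carry_out(motion=[[0,0,0,10,-43,-35,0],[0,0,0,35,-85,-65,1],[0,0,0,65,-128,-85,1],[0,0,0,95,-170.5,-85,1],[0,0,0,95,-170.5,-85,1]])

```text
clock: 10.48
position: [672.3, -12.2, 353.0]
ee_rot: [0.997, -0.075, -0.0, -0.0]
contact_force: [-0.6, 0.1, -0.5]
gripper_width: 84.9
grasp_force: 0.0
```

```bash
python3 - <<'E'
from h import *
sent([0,-.3,0,-40,-65,-134]); sent([0,0,0,95,-170.5,-85])
i=get_image("wrist");cv2.imwrite("pics/w2.png",i["color"])
for h in (.98,1.0,1.02,1.04): print(h,own2w(grip(h),T).round(1),proj(own2w(grip(h),T),i).round(1))
E
```

```text
t 10.47 cmd [ 550.  -169.2  270. ] meas [672.3 -12.2 353. ] roterr [ 0.    -0.001 -0.004] F [-0.6  0.1 -0.5] w 84.9 g 0.0 j [ 0.22  0.43  0.33 -0.   -1.48  1.2 ]
t 10.47 cmd [670.  -15.3 355. ] meas [672.3 -12.2 353. ] roterr [ 0.    -0.001 -0.004] F [-0.6  0.1 -0.5] w 84.9 g 0.0 j [ 0.22  0.43  0.33 -0.   -1.48  1.2 ]
0.98 [662.2 -14.6 297.7] [286.  263.7]
1.0 [666.1 -15.2 300.3] [286.2 259.1]
1.02 [670.1 -15.9 302.8] [286.3 254.1]
1.04 [674.1 -16.5 305.3] [286.4 248.7]
```

View pics/w2.png

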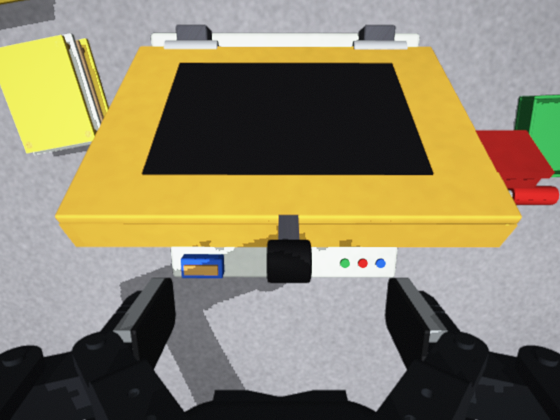

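The barrel is at (289,260), so the hood is at about 1.0. Grip point is near (666, −15, 300). Descend and pinch.

Request:
carry_out(motion=[[0,0,0,-4,0,30,1],[0,0,0,-4,0,62,1],[0,0,0,-4,0,62,-0.2],[0,0,0,-4,0,62,-0.6],[0,0,0,-4,0,62,-0.8]])

```text
clock: 11.15
position: [666.8, -14.9, 295.2]
ee_rot: [0.997, -0.077, 0.002, -0.0]
contact_force: [-0.3, 0.2, -0.1]
gripper_width: 32.0
grasp_force: 0.0
```

Request:
carry_out(motion=[[0,0,0,0,0,0,-1],[0,0,0,0,0,0,-1],[0,0,0,0,0,0,-1]])

```text
clock: 11.52
position: [666.3, -16.0, 295.1]
ee_rot: [0.997, -0.077, 0.001, 0.001]
contact_force: [-0.9, -5.2, 3.7]
gripper_width: 22.7
grasp_force: 60.2
```

```bash
python3 - <<'E'
from h import *
sent([0,0,0,-4,0,62])
p0,r0=load(); g=lambda h:own2w(grip(h),T)
show([(p0+g(h)-g(1.0),RT(),-1) for h in np.arange(.96,.7,-.04)])
E
```

```text
t 11.53 cmd [666.1 -14.7 293. ] meas [666.3 -16.  295.1] roterr [-0.002  0.002  0.   ] F [-0.9 -5.2  3.7] w 22.7 g 60.2 j [ 0.22  0.43  0.2   0.   -1.34  1.2 ]
[0.0, 0.0, 0.0, -7.9, -0.0, 5.3, -1.0]
[0.0, 0.0, 0.0, -15.6, 0.0, 10.9, -1.0]
[0.0, 0.0, 0.0, -23.1, -0.0, 16.8, -1.0]
[0.0, 0.0, 0.0, -30.3, 0.0, 23.0, -1.0]
[0.0, 0.0, 0.0, -37.2, 0.0, 29.5, -1.0]
[0.0, 0.0, 0.0, -43.9, -0.0, 36.3, -1.0]
[0.0, 0.0, 0.0, -50.3, -0.0, 43.3, -1.0]
```

Lowering at about 0.3 rad/s to around 0.80, then checking.

Request:
carry_out(motion=[[0,0,0,-8,0,5.5,-1],[0,0,0,-15.5,0,11,-1],[0,0,0,-23,0,17,-1],[0,0,0,-30.5,0,23,-1],[0,0,0,-37,0,29.5,-1]])

```text
clock: 12.15
position: [631.0, -10.6, 266.9]
ee_rot: [0.997, -0.077, 0.003, 0.001]
contact_force: [-1.8, -5.9, 6.6]
gripper_width: 22.7
grasp_force: 61.2
```

```bash
python3 - <<'E'
from h import *
sent([0,0,0,-37,0,29.5])
i=get_image("scene");hs=cv2.cvtColor(i["color"],cv2.COLOR_BGR2HSV);a=cv2.inRange(hs,(0,120,60),(8,255,255))|cv2.inRange(hs,(172,120,60),(180,255,255))
n,l,s,c=cv2.connectedComponentsWithStats(a);print([(s[k].tolist(),c[k].round(1).tolist()) for k in range(1,n) if s[k][4]>40])
p0,r0=load(); g=lambda h:own2w(grip(h),T)
show([(p0+g(h)-g(.8),RT(),-1) for h in (.78,.76,.74,.72,.7)])
E
```

```text
t 12.15 cmd [629.5  -9.  263.5] meas [631.  -10.6 266.9] roterr [-0.001  0.007 -0.   ] F [-1.8 -5.9  6.6] w 22.7 g 61.2 j [ 0.24  0.38  0.05  0.   -1.24  1.17]
[([14, 181, 19, 20, 180], [22.5, 190.0]), ([171, 200, 23, 27, 486], [182.3, 213.3]), ([139, 223, 22, 10, 165], [149.4, 227.6])]
[0.0, 0.0, 0.0, -3.4, -0.0, 3.4, -1.0]
[0.0, 0.0, 0.0, -6.7, -0.0, 6.8, -1.0]
[0.0, 0.0, 0.0, -9.9, -0.0, 10.3, -1.0]
[0.0, 0.0, 0.0, -13.1, -0.0, 13.8, -1.0]
[0.0, 0.0, 0.0, -16.2, -0.0, 17.4, -1.0]
```

Request:
carry_out(motion=[[0,0,0,-3.5,0,3.5,-1],[0,0,0,-6.5,0,7,-1],[0,0,0,-6.5,0,7,-1]])

```text
clock: 12.58
position: [623.8, -9.5, 259.6]
ee_rot: [0.997, -0.077, 0.002, 0.001]
contact_force: [-3.7, -6.0, 7.4]
gripper_width: 23.0
grasp_force: 61.4
```

Request:
carry_out(motion=[[0,0,0,-2,0,2,-1],[0,0,0,-3.5,0,3.5,-1],[0,0,0,-3.5,0,3.5,-1]])

```text
clock: 12.95
position: [623.3, -9.4, 259.1]
ee_rot: [0.997, -0.076, 0.007, 0.001]
contact_force: [0.2, -6.7, 11.7]
gripper_width: 23.0
grasp_force: 62.0
```

Request:
carry_out(motion=[[0,0,0,-2,0,2,-1],[0,0,0,-3.5,0,3.5,-1],[0,0,0,-3.5,0,3.5,-1]])

```text
clock: 13.32
position: [622.9, -9.3, 258.7]
ee_rot: [0.997, -0.076, 0.011, 0.001]
contact_force: [4.8, -8.3, 17.1]
gripper_width: 23.1
grasp_force: 62.7
```

```bash
python3 - <<'E'
from h import *
sent([0,0,0,-13.5,0,14])
i=get_image("scene");hs=cv2.cvtColor(i["color"],cv2.COLOR_BGR2HSV);a=cv2.inRange(hs,(0,120,60),(8,255,255))|cv2.inRange(hs,(172,120,60),(180,255,255))
n,l,s,c=cv2.connectedComponentsWithStats(a);print([(s[k].tolist(),c[k].round(1).tolist()) for k in range(1,n) if s[k][4]>40])
E
```

```text
t 13.32 cmd [616.2  -7.  249.5] meas [622.9  -9.3 258.7] roterr [-0.001  0.023 -0.002] F [ 4.8 -8.3 17.1] w 23.1 g 62.7 j [ 0.25  0.36  0.    0.01 -1.19  1.17]
[([14, 181, 19, 20, 180], [22.6, 190.0]), ([172, 201, 22, 26, 475], [182.6, 213.6]), ([139, 223, 22, 10, 163], [149.4, 227.5])]
```

The hood stopped at about 0.757 with the force rising and the rod unmoved, so the ball is seated. Ease off part of the press, open, and lift away.

Request:
carry_out(motion=[[0,0,0,3,0,-3,-1],[0,0,0,3,0,-3,-0.2],[0,0,0,3,0,-3,1],[0,0,0,3,0,-3,1],[0,0,0,3,0,-3,1]])

```text
clock: 14.0
position: [619.1, -7.0, 251.9]
ee_rot: [0.997, -0.077, -0.0, 0.0]
contact_force: [0.2, 0.1, -0.2]
gripper_width: 84.7
grasp_force: 0.0
```

Request:
carry_out(motion=[[0,0,0,0,0,-40,1],[0,0,0,-20,0,-90,1],[0,0,0,-50,0,-120,1],[0,0,0,-50,0,-120,1],[0,0,0,-50,0,-120,1]])

```text
clock: 14.62
position: [569.7, 0.6, 371.6]
ee_rot: [0.997, -0.077, -0.001, -0.0]
contact_force: [0.3, 0.7, -0.2]
gripper_width: 85.2
grasp_force: 0.0
```

```bash
python3 - <<'E'
from h import *
sent([0,0,0,-47,0,-123])
i=get_image("scene");hs=cv2.cvtColor(i["color"],cv2.COLOR_BGR2HSV);a=cv2.inRange(hs,(0,120,60),(8,255,255))|cv2.inRange(hs,(172,120,60),(180,255,255))
n,l,s,c=cv2.connectedComponentsWithStats(a);print([(s[k].tolist(),c[k].round(1).tolist()) for k in range(1,n) if s[k][4]>40])
cv2.imwrite("pics/s5.png",cv2.resize(i["color"][140:320,100:320],None,fx=3.3,fy=3.3,interpolation=cv2.INTER_CUBIC))
E
```

```text
t 14.62 cmd [5.697e+02 3.000e-01 3.725e+02] meas [569.7   0.6 371.6] roterr [ 0.    -0.001 -0.   ] F [ 0.3  0.7 -0.2] w 85.2 g 0.0 j [ 0.29  0.23  0.1  -0.   -1.44  1.13]
[([14, 181, 19, 20, 182], [22.5, 190.0]), ([172, 201, 22, 26, 476], [182.5, 213.6]), ([139, 223, 22, 10, 165], [149.4, 227.6])]
```

View pics/s5.png

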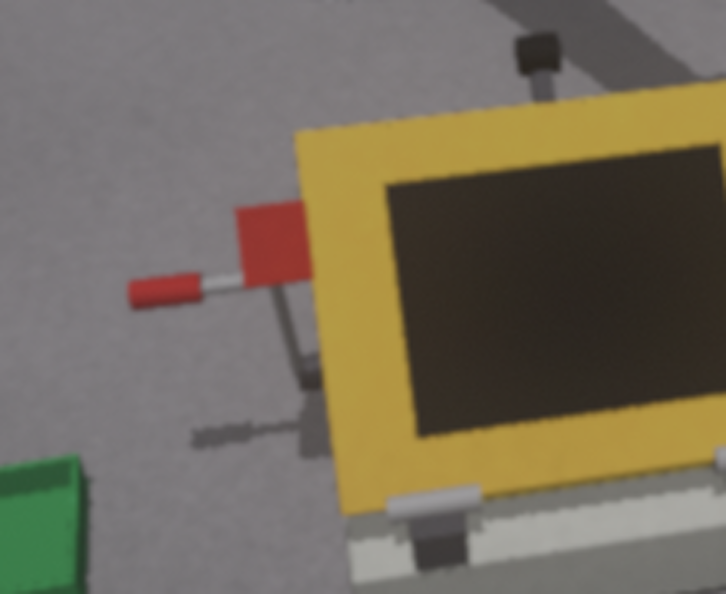

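The bracket (275,245) rests on the rod and the handle is still at its stop position (165,290). The gripper is clear and neither has moved since release, so I'm handing in.

```bash
python3 -c "
from bench import *
print(job_done())"
```

```text
the job is handed in; nothing more can be done
None
```

I handed the job in at about 14.6 s of robot time: the hood rests on the prop rod at about 0.76 rad, the rod is at its stop, and the gripper is open and clear. The judge returned no verdict, so the result is from my camera and force readings.

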